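Lift the hot, lopsided lid off the egg pot with the lid lifter

TASK

The steamed eggs are ready: take the lid lifter from its rack, hook it under the lid's loop handle, lift the hot lid off the pot and set it down gently and flat on the middle of the trivet, then unhook the lifter and hang it back in its rack. The thermometer makes the lid heavier on one side by an unknown amount, so feel out the balance point along the loop before you take the lid up, and keep it nearly level all the way (about 5 degrees at most, or the hot drops run off it). Touch the lid and the pot with nothing but the lifter, gently, leave the pot where it stands and disturb nothing else on the stall.

Things in the scene. Friction and masses are not known exactly. Their poses are not given: they have to be found in the camera images.
- lifter: Lid lifter, 0.17 kg: dark wooden handle bar 120 mm long (along its y), 24 x 24 thick; below its middle a 7 mm round steel shank ending in an upturned hook. Origin: centre of the handle; z up. Steel centre line in the plane y=0, (x,z) in mm: (0,-14) (0,-42) (-18,-60) (-18,-92) (-8,-104) (8,-104) (17,-93); the steel reaches 3.5 to each side. Starts hanging in the rack, axes along the rack's.
- lifter_hook (a point): Middle of the hook's flat bottom (16 mm long), on the steel's centre line, 104 mm straight below the handle's centre; lowest steel 3.5 below this point. The hook opens upward. An 8 mm loop bar lying in it has its centre 7.5 above this point. Axes as the lifter's.
- lifter_tip (a point): Free end of the lifter's hook, on the steel's centre line: 17 mm ahead (+x) of the middle of the hook's bottom and 11 higher; highest steel 3.5 above this point. The hook goes under a loop tip first, moving to the lifter's +x.
- rack: Dark steel stand, fixed (sizes in mm). Origin on the table below the hanging handle's centre. Two prongs 8 thick along x at y=-42 and +42, tops 165 high, from free ends at x=-29 to posts at x=+85. The handle lies across both, shank between them, in a notch 34 wide (x -17 to +17) between lips 8 high, 10 thick. To take it out, lift by 10 or more and draw to -x. Base plate x -55 to 115, y -75 to 75.
- rack_seat (a point): Where the handle's centre is when the lifter hangs in the rack, 177 mm above the table; axes as the rack's.
- rack_tips (a point): Midway between the free ends of the rack's two prongs, at their top, 165 mm above the table, 29 mm to -x of the seat; the way out of the rack is to -x past here. Axes as the rack's.
- lid: Round thin steel pot lid 208 mm across, about 0.3 kg. Origin: centre of the flange's flat underside, which lies on the pot's rim; z up. A skirt 186 across reaches 4 below the origin; the domed top is 14 above it. The loop runs along the lid's y. A thermometer near the +y edge shifts the balance point somewhere along the +y half of the loop; hung 1 mm off it the lid tips about 1.5 degrees.
- lid_loop (a point): Middle of the lid's loop handle, on the bar's centre line, 46 mm above the lid's origin. Round steel bar 8 mm thick, straight along the lid's y for 40 mm each way, 28 mm of room between it and the lid below; beyond that its two legs slope down to the lid at y=-52 and +52. Axes as the lid's.
- lid_dial (a point): Top of the dial thermometer fixed in the lid near its edge, at y=+82 on the lid, 26 above the lid's origin: steel dial 42 mm across; below it a 7 thick probe reaches 28 below the lid's origin into the pot. Its weight varies from lid to lid and is not told.
- pot: Steel pot 200 mm across, 85 high, wall 4, 2.6 kg with its eggs, loose on the cooking plate; two side handles along its x. Origin: centre of its underside, rim 85 above it. The lid's skirt has 3 mm of play all round in its mouth and reaches 4 mm into it; until it is out, the mouth can hold a badly hung lid level.
- hotplate: Black electric cooking plate under the pot, 240 (x) by 240 (y), 42 mm high, fixed. Origin: on the table under its centre.
- trivet: Round dark iron trivet, fixed, for the hot lid: a ring 104 mm across (centre line) of 8 thick bar on three legs, top 45 above the table. Origin: on the table under its centre. With the lid's skirt flat on it the lid's origin is 49 mm above the table; the probe hangs free outside the ring while the lid is within 20 of the centre.
- egg_tray: Pulp tray of ten brown eggs, 108 (x) by 252 (y), 70 mm high, loose, a bystander. Origin: centre of its underside.
- egg_box: Closed grey egg box, 110 x 160, 70 mm high, loose, a bystander. Origin: centre of its underside.
- salt_shaker: Glass salt shaker 44 mm across, 85 high, loose, a bystander. Origin: centre of its underside.
- timer: White round kitchen timer 60 mm across, 42 high, loose, a bystander. Origin: centre of its underside.
There are look-alikes about, which are no part of the job. What is shaped like the trivet but purple is not meant. What is shaped like the lifter but blue is not meant.

How it is judged:
By the outcome, as a careful person would: the job done as asked, in the order asked, and still so for the second after the job is handed in, with the robot touching nothing.
It also fails if it takes over 72 s, if anything falls off the work surface, if the arm or the gripper's body presses on something with over 40 N, if the wrist force passes 120 N, or if a joint passes its speed limit or range.

ROBOT

A 7-joint arm with a two-finger parallel gripper is mounted at the origin on the work surface. World frame = base frame: x ahead of the robot, y to its left, z up, the work surface at z = 0. Lengths are in m, angles in rad, forces in N, time in s.
With the tool pointing down it reaches from about 0.4 to 0.85 m from the base axis. Payload 10.4 kg.
Tool frame: the origin (TCP) lies at the very end of the fingers, on their centre line; the grasp point (between the pads) lies 19 mm behind it; z points along the fingers, y is the line along which they close (so a half turn about z gives the same grasp; the last joint's range is limited). The gripper opens to 87 mm and grips with 3 to 60 N. Pads are 19 mm wide; open, the fingers measure 117 mm over their backs; the gripper's body (75 mm by 190 mm) begins 51 mm behind the grasp point.
Start: joints at [1.168, 0.332, -0.065, 1.46, 0.022, 1.35, -0.088], TCP at [0.232, -0.58, 0.223] pointing down, gripper open.
Joint ranges: [-2.6, 2.6], [-0.5, 2.12], [-1.47, 1.34], [0.16, 2.42], [-1.27, 4.41], [0.06, 2.06], [-2.6, 2.6]. Speed limits (rad/s): [2.22, 2.22, 2.79, 2.79, 3.14, 3.14, 3.14].

INTERFACE

Orientations are given as a unit quaternion [x, y, z, w].
In Python, from bench import r gives the robot as it stands.
- The arm moves only by the shell command python3 -m crank 'ROWS' [FORCE]. ROWS is JSON, a list that holds one entry, the list of rows, each a list of 5 numbers: the shift along the tool's x, y, z in mm, then the turn about the tool's z in degrees, then the opening, from -1 (shut) to 1 (fully open). A call has 1 to 20 rows; each row is the pose to reach, as a shift and turn from the pose commanded when the call began, along the tool's axes at that moment; what a row does not reach only later rows make up. A row lasts 1/10 s, in which the tool goes at most 50 mm and 8.59 degrees, less where a joint would pass 70% of its speed; a pose out of reach is approached as far as the arm can. A call with a gripper value outside its range is refused whole. The fingers move at their own pace and stop on an object; FORCE is the grip in N (left out, the last holds). Time passes only in rows, so rows that repeat a pose let the fingers close. It gives the time, the measured TCP pose, the force, the opening and the grip force at its end, in the units of the state.
- r.read_state(): the state, without advancing time (a new reading comes with each control period).
- r.camera(name): name is "scene" or "side" or "wrist"; returns a dict with "image" (384x512x3 uint8, red, green, blue), "vfov" (degrees; the focal length in pixels is half the picture's height over the tangent of half this angle, whatever the lens; pixels are square), "cx", "cy" (the principal point, pixels), "k1" (the pictures are not rectified: a ray, as slopes to the right and down, at radius r is drawn at 1 + k1 r^2 times it, then the intrinsics apply), "eye" and "attitude" of the camera in the world. Camera axes: x right, y down, z forward; pixel columns grow to the right and rows downward; lengths in m; the calibration is good to about 2 mm. A picture is of the moment at which its call begins. There is no depth.
- r.close_job(): hands the job in; it is judged then, once.
The state is a dict: "time": time; "joint_positions": joint angles; "joint_vel": joint speeds; "joint_torque": joint torques, N m; "ee_pos": TCP position; "eef_rot": TCP orientation; "ft_force": force on the tool from outside, world axes, zero at the start; "torque": the same for the moment, N m; "width": finger opening in m; "grip_force": force on a finger pad.
Only numpy, scipy, OpenCV 4.12 (cv2) and the standard library are available. Lean on these libraries where they do the work, as an engineer would, in place of code of your own. Each camera call takes 0.05 s, during which the arm holds its last target. There are 200 camera calls.

## Working session

There is one attempt and no reset: what is moved stays moved. The work goes in short steps, Python scripts to look and compute and a shell command to move; the robot and the scene stay as the last step left them, time stands still between calls to the robot, and variables do not carry over. Pictures are saved under pics/ and viewed, at most 10 in all, crops included, and the job is handed in when it is done.

```bash
ls; mkdir -p pics
cat > h.py <<'E'
import numpy as np, cv2, json
from bench import r
from scipy.spatial.transform import Rotation as R
def snap(n,f):
    c=r.camera(n); im=c.pop("image"); cv2.imwrite(f"pics/{f}.png",im[:,:,::-1]); 
    json.dump({k:(np.array(v).tolist()) for k,v in c.items()},open(f"pics/{f}.json","w")); return im
def cam(f): return json.load(open(f"pics/{f}.json"))
def rot(a):
    a=np.array(a); return a if a.shape==(3,3) else R.from_quat(a).as_matrix()
def ray(c,u,v):
    f=192/np.tan(np.radians(c["vfov"])/2); d=np.array([(u-c["cx"])/f,(v-c["cy"])/f]); s=d.copy()
    for _ in range(30): s=d/(1+c["k1"]*(s@s))
    w=rot(c["attitude"])@np.array([s[0],s[1],1]); return np.array(c["eye"]),w/np.linalg.norm(w)
def onz(f,u,v,z):
    e,w=ray(cam(f),u,v); return e+w*(z-e[2])/w[2]
def tri(*a):
    A=0;b=0
    for f,u,v in a:
        e,w=ray(cam(f),u,v); P=np.eye(3)-np.outer(w,w); A=A+P; b=b+P@e
    x=np.linalg.solve(A,b); return x
def proj(f,p):
    c=cam(f); q=rot(c["attitude"]).T@(np.array(p)-c["eye"]); s=q[:2]/q[2]; s=s*(1+c["k1"]*(s@s)); F=192/np.tan(np.radians(c["vfov"])/2)
    return s*F+[c["cx"],c["cy"]]
E
python3 - <<'E'
from h import *
a=snap("scene","s0");b=snap("side","d0");snap("wrist","w0")
for f in("s0","d0","w0"):print(cam(f))
print(r.read_state())
for f,n in((a,"s0"),(b,"d0")):
    cv2.imwrite(f"pics/{n}v.png",cv2.resize(f[:,:,::-1],(800,600),interpolation=cv2.INTER_CUBIC))
E
```

```text
pics
{'vfov': 57.716852202193195, 'cx': 255.9195018488838, 'cy': 194.37781246086374, 'k1': -0.08896597335269077, 'eye': [1.0986878979877672, -0.335330320183754, 0.8420465520881774], 'attitude': [0.8110027199532324, 0.4630063285452775, -0.17958815274903803, -0.3092698228855667]}
{'vfov': 50.004288551010056, 'cx': 248.7469444729089, 'cy': 177.29298391769137, 'k1': -0.1264614149841665, 'eye': [0.3747192884139099, 0.9511194885964662, 0.9909971411854215], 'attitude': [-0.06763331962366516, 0.9070733451960488, -0.4138409734353522, 0.03713932171719368]}
{'vfov': 61.9756861257222, 'cx': 256.4456660528849, 'cy': 193.91075987411745, 'k1': -0.00886280364023686, 'eye': [0.3019177880340494, -0.5515817850437735, 0.3836682482598729], 'attitude': [0.8194523359865756, -0.5555968248002884, -0.07973366414943717, 0.11598525819812872]}
{'time': 0.15, 'joint_positions': array([ 1.16839322,  0.33271674, -0.0646978 ,  1.46067998,  0.02161603,
        1.34989107, -0.08849408]), 'joint_vel': array([ 3.05384684e-03, -1.61486613e-03,  6.37371628e-04, -2.54472847e-03,
       -1.69615448e-03, -9.75530379e-04,  7.57826249e-05]), 'joint_torque': array([ 1.16733412e-03, -6.23631549e+01,  2.48836825e-02, -3.90145540e+01,
       -6.13114634e-02,  3.70541657e-02,  9.88360762e-05]), 'ee_pos': array([ 0.23161022, -0.58022216,  0.22197559]), 'eef_rot': array([ 9.82020545e-01,  1.88773406e-01, -1.21878404e-04, -4.84575649e-04]), 'ft_force': array([ 0.17198926, -0.60306795,  0.02391958]), 'torque': array([ 0.02682323,  0.01682458, -0.02422084]), 'grip_force': 0.0, 'width': 0.08723605578665312}
```

View pics/s0v.png

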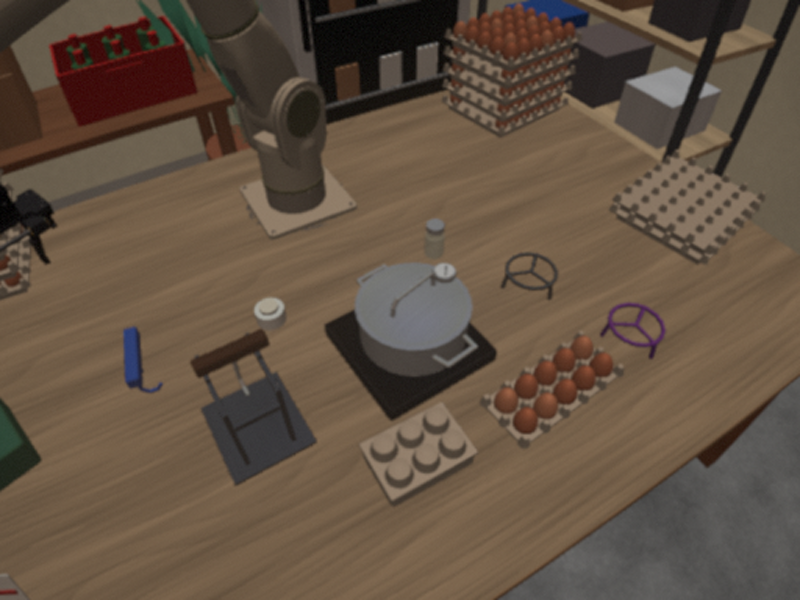

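View pics/d0v.png

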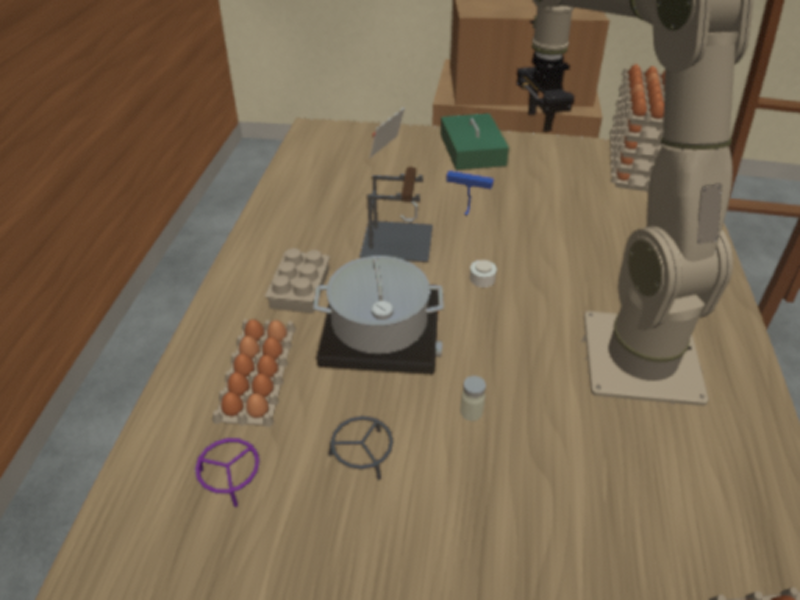

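The scene view shows the lifter in its rack at about (232,353)/800-scale, the pot at (415,310), the dark trivet at (531,271), and the purple and blue look-alikes. The side view agrees: rack (400,210), pot (380,300), trivet (361,442). I'll enlarge the crops next.

Run:
```python
import cv2
a=cv2.imread("pics/s0.png")[145:315,110:365]; cv2.imwrite("pics/s0c.png",cv2.resize(a,None,fx=3,fy=3,interpolation=cv2.INTER_CUBIC))
b=cv2.imread("pics/d0.png")[95:310,190:320]; b=cv2.resize(b,None,fx=2.79,fy=2.79,interpolation=cv2.INTER_CUBIC)
c=cv2.imread("pics/d0.png")[95:245,195:305]; c=cv2.resize(c,None,fx=4,fy=4,interpolation=cv2.INTER_CUBIC)
d=cv2.imread("pics/d0.png")[255:310,200:260]; d=cv2.resize(d,None,fx=4,fy=4,interpolation=cv2.INTER_CUBIC)
import numpy as np
o=np.zeros((600,700,3),np.uint8); o[:,:440]=c; o[:220,450:690]=d; cv2.imwrite("pics/d0c.png",o)
```

```text
(no output)
```

View pics/s0c.png

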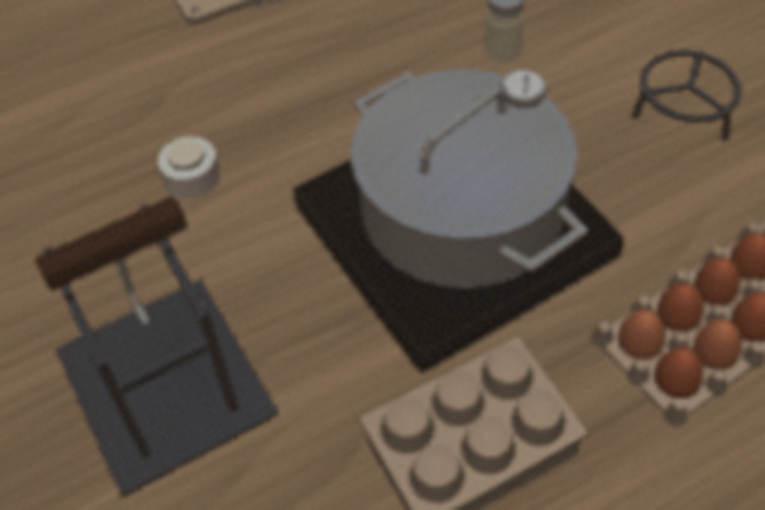

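View pics/d0c.png

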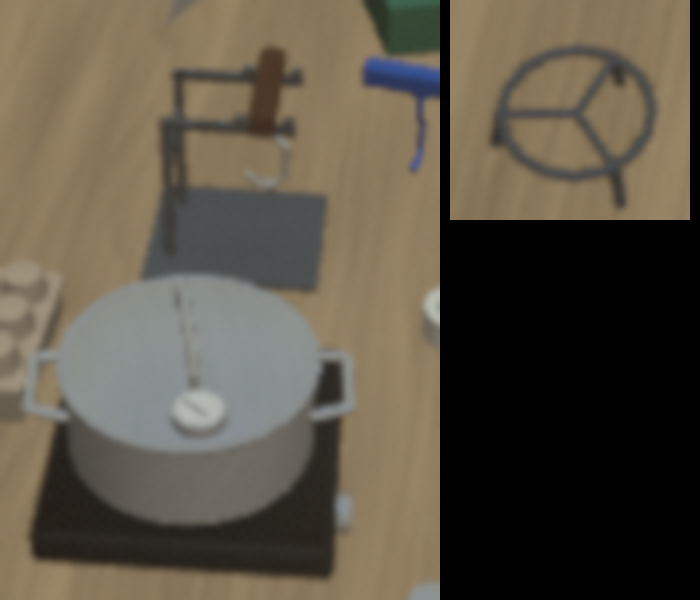

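```bash
cat > m.py <<'E'
from h import *
S=lambda x,y:("s0",110+(x+.5)/3-.5,145+(y+.5)/3-.5)
D=lambda x,y:("d0",195+(x+.5)/4-.5,95+(y+.5)/4-.5)
T=lambda x,y:("d0",200+(x-450+.5)/4-.5,255+(y+.5)/4-.5)
def pr(n,a,b,z=None):
    print(n,"tri",tri(a,b).round(4),*( [onz(*a,z).round(4),onz(*b,z).round(4)] if z else []))
pr("handle",S(112,243),D(268,92),.177)
pr("h-y",S(52,268),D(276,52),.177); pr("h+y",S(175,220),D(261,130),.177)
for a,b in (((58,350),(327,197)),((195,283),(317,290)),((276,412),(143,277)),((125,492),(160,188))): pr("base",S(*a),D(*b),.006)
pr("dial",S(525,82),D(198,407),.153)
pr("loop-",S(430,145),D(179,292),.173); pr("loop+",S(503,93),D(190,352),.173)
pr("trivet",S(690,85),T(577,112),.041)
# lid flange silhouettes: ellipse extremes on z=.127
for n,p in(("L",S(351,155)),("R",S(577,155)),("B",S(465,238)),("T",S(465,72))):print("lid",n,onz(*p,.128).round(4))
for n,p in(("L",D(57,365)),("R",D(321,365)),("B",D(190,450)),("T",D(190,274))):print("lidside",n,onz(*p,.128).round(4))
for n,p in(("shaker",S(504,5)),("timer",S(188,155)),("eggbox",S(475,430)) ):print(n,onz(*p,.06).round(3))
E
python3 m.py
```

```text
handle tri [ 0.5334 -0.3118  0.1752] [ 0.536  -0.3115  0.177 ] [ 0.5326 -0.3101  0.177 ]
h-y tri [ 0.5354 -0.3631  0.1834] [ 0.5354 -0.3612  0.177 ] [ 0.5341 -0.3801  0.177 ]
h+y tri [ 0.5326 -0.2584  0.1694] [ 0.5398 -0.259   0.177 ] [ 0.5307 -0.2481  0.177 ]
base tri [ 0.4825 -0.3915  0.0038] [ 0.4854 -0.3907  0.006 ] [ 0.4816 -0.3899  0.006 ]
base tri [ 4.758e-01 -2.497e-01  1.000e-04] [ 0.4794 -0.2506  0.006 ] [ 0.4757 -0.2418  0.006 ]
base tri [ 0.6428 -0.2405  0.0032] [ 0.6453 -0.2403  0.006 ] [ 0.6414 -0.238   0.006 ]
base tri [ 0.6506 -0.3826  0.0061] [ 0.6496 -0.3831  0.006 ] [ 0.6512 -0.3817  0.006 ]
dial tri [0.533  0.0864 0.1551] [0.5321 0.0879 0.153 ] [0.5329 0.0835 0.153 ]
loop- tri [ 0.566  -0.0337  0.1643] [ 0.5714 -0.0379  0.173 ] [ 0.5649 -0.022   0.173 ]
loop+ tri [0.547  0.0495 0.1734] [0.5502 0.0506 0.173 ] [0.5447 0.0462 0.173 ]
trivet tri [0.5341 0.3108 0.0394] [0.536  0.3098 0.041 ] [0.5332 0.3114 0.041 ]
lid L [ 0.5097 -0.0862  0.128 ]
lid R [0.6151 0.0914 0.128 ]
lid B [ 0.6437 -0.046   0.128 ]
lid T [0.4697 0.0603 0.128 ]
lidside L [0.6548 0.0263 0.128 ]
lidside R [ 0.4502 -0.0029  0.128 ]
lidside B [0.536 0.104 0.128]
lidside T [ 0.5703 -0.1001  0.128 ]
shaker [0.338 0.194 0.06 ]
timer [ 0.37  -0.204  0.06 ]
eggbox [ 0.772 -0.113  0.06 ]
```

Measured: rack origin ≈ (0.534,-0.314) at yaw ≈ 3°; lid ≈ (0.555,0.006) at yaw ≈ 14°; trivet ≈ (0.534,0.311). Heights match the given sizes to a few mm. Next I move above the handle.

```bash
python3 -m crank '[[[40,-14,-50,-8,1],[80,-28,-60,-16,1],[120,-42,-60,-24,1],[160,-56,-60,-32,1],[200,-71,-60,-40,1],[240,-85,-60,-48,1],[280,-100,-60,-56,1],[320,-114,-60,-64,1],[350,-125,-60,-68,1],[379,-135,-60,-71.2,1],[379,-135,-60,-71.2,1],[379,-135,-60,-71.2,1],[379,-135,-60,-71.2,1],[379,-135,-60,-71.2,1]]]' 50
python3 - <<'E'
from h import *
a=snap("wrist","w1"); cv2.imwrite("pics/w1v.png",cv2.resize(a[:,:,::-1],(768,576),interpolation=cv2.INTER_CUBIC))
s=r.read_state();print(s["ee_pos"],R.from_quat(s["eef_rot"]).as_matrix().round(3).tolist(),s["joint_positions"],s["ft_force"])
for p in((.534,-.314,.189),(.534-.06*-np.sin(.052)*-1,-.254,.189)):print(proj("w1",p)*1.5)
E
```

```text
time: 1.55
ee_pos: [0.5328, -0.3159, 0.2826]
eef_rot: [0.689, 0.724, -0.0, 0.0]
ft_force: [0.5, -0.7, -0.6]
width: 0.0871
grip_force: 0.0
[ 0.53289296 -0.31569846  0.28261729] [[-0.049, 0.999, -0.0], [0.999, 0.049, -0.001], [-0.001, -0.0, -1.0]] [ 0.78593704  0.32784427 -0.4247196   1.3636717   0.13420417  1.47818079
  0.41838908] [ 1.16485354 -0.48928983 -0.63267773]
[388.60300752 292.7291648 ]
[388.44753646 181.97652274]
```

View pics/w1v.png

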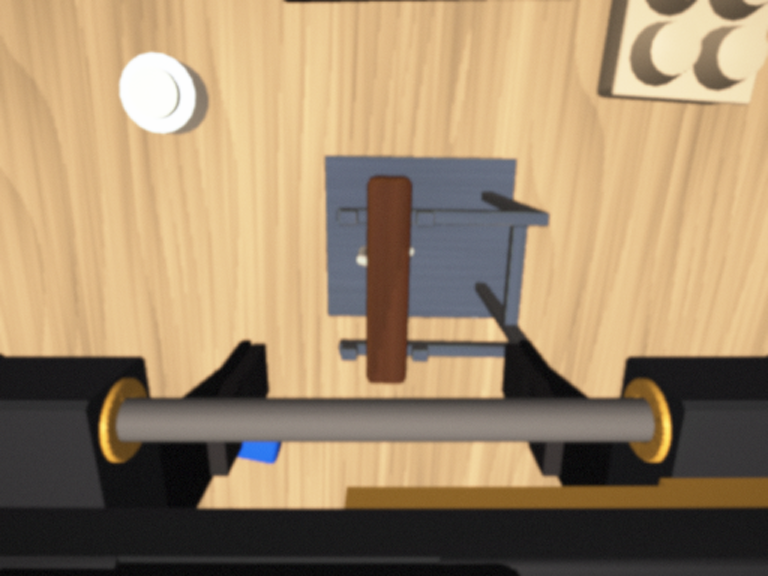

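The wrist view shows the handle from (389,177) to (386.5,382), almost aligned with the fingers. The rack prongs are at rows about 215 and 350.

Run:
```python
from h import *
print(cam("w1")["eye"])
for z in(.189,.177,.165):
  a=onz("w1",389/1.5-.17,177/1.5-.17,z);b=onz("w1",386.5/1.5-.17,382/1.5-.17,z);print(z,a,b,(a+b)/2,np.linalg.norm(a-b))
```

```text
[0.5283344893840418, -0.2390217760148769, 0.44435497837849647]
0.189 [ 0.53090166 -0.25134168  0.189     ] [ 0.5353729  -0.36845832  0.189     ] [ 0.53313728 -0.3099      0.189     ] 0.11720195626243786
0.177 [ 0.5310223  -0.25192064  0.177     ] [ 0.53570366 -0.37454098  0.177     ] [ 0.53336298 -0.31323081  0.177     ] 0.12270967529764142
0.165 [ 0.53114294 -0.25249959  0.165     ] [ 0.53603442 -0.38062365  0.165     ] [ 0.53358868 -0.31656162  0.165     ] 0.12821739433284507
```

```bash
python3 -m crank '[[[5,0,30,0,1],[5,0,60,0,1],[5,0,85,0,1],[5,0,105,0,1],[5,0,118,0,1],[5,0,124,0,1],[5,0,124,0,1],[5,0,124,0,1],[5,0,124,0,-1],[5,0,124,0,-1],[5,0,124,0,-1],[5,0,124,0,-1],[5,0,124,0,-1],[5,0,124,0,-1],[5,0,124,0,-1]]]' 50
python3 -m crank '[[[0,0,-4,0,-1],[0,0,-10,0,-1],[0,0,-18,0,-1],[0,0,-22,0,-1],[0,0,-22,0,-1],[0,0,-22,0,-1]]]'
```

```text
time: 3.1
ee_pos: [0.5334, -0.3096, 0.1586]
eef_rot: [0.689, 0.725, 0.0, 0.0]
ft_force: [0.0, -0.1, 0.8]
width: 0.039
grip_force: 0.0
time: 3.7
ee_pos: [0.5334, -0.3096, 0.1805]
eef_rot: [0.689, 0.725, -0.0, 0.0]
ft_force: [-1.4, 0.3, -1.8]
width: 0.0237
grip_force: 50.3
```

The fingers closed only once the lift had started, so the grip is too low on the pads. I'll set the lifter back until it touches the rack and regrasp.

```bash
python3 -m crank '[[[0,0,3,0,-1],[0,0,6,0,-1],[0,0,6,0,-1]]]';python3 -m crank '[[[0,0,2,0,-1],[0,0,4,0,-1],[0,0,4,0,-1]]]'; python3 -m crank '[[[0,0,2,0,-1],[0,0,2,0,-1]]]'
```

```text
time: 4.0
ee_pos: [0.533, -0.3094, 0.1736]
eef_rot: [0.689, 0.725, -0.0, -0.001]
ft_force: [0.2, 0.1, -1.5]
width: 0.0236
grip_force: 50.3
time: 4.3
ee_pos: [0.5333, -0.3095, 0.1702]
eef_rot: [0.689, 0.725, -0.0, -0.0]
ft_force: [1.0, 0.3, -2.0]
width: 0.0236
grip_force: 50.3
time: 4.5
ee_pos: [0.5333, -0.3095, 0.1683]
eef_rot: [0.689, 0.725, -0.0, -0.0]
ft_force: [0.1, -0.3, -2.1]
width: 0.0237
grip_force: 50.3
```

```bash
for i in 1 2 3 4 5; do python3 -m crank '[[[0,0,1,0,-1],[0,0,1.5,0,-1],[0,0,1.5,0,-1]]]' | egrep "ee_pos|ft"; done
```

```text
ee_pos: [0.5335, -0.3096, 0.1676]
ft_force: [-1.4, 1.1, 2.2]
ee_pos: [0.5335, -0.3097, 0.1675]
ft_force: [-6.6, 3.2, 14.3]
ee_pos: [0.5336, -0.3097, 0.1674]
ft_force: [-11.8, 5.3, 24.6]
ee_pos: [0.5336, -0.3097, 0.1674]
ft_force: [-17.0, 8.0, 35.4]
ee_pos: [0.5337, -0.3098, 0.1673]
ft_force: [-20.3, 9.4, 44.9]
```

```bash
python3 -m crank '[[[0,0,-5,0,-1],[0,0,-5,0,-0.4],[0,0,-5,0,-0.2],[0,0,-5,0,-0.2],[0,0,-5,0,-0.2],[0,0,0,0,-0.2],[0,0,2.5,0,-0.2],[0,0,2.5,0,-0.2],[0,0,2.5,0,-0.2],[0,0,2.5,0,-1],[0,0,2.5,0,-1],[0,0,2.5,0,-1],[0,0,2.5,0,-1],[0,0,2.5,0,-1],[0,0,2.5,0,-1]]]' 50
```

```text
time: 7.5
ee_pos: [0.5335, -0.3096, 0.1587]
eef_rot: [0.689, 0.725, 0.0, 0.0]
ft_force: [0.1, 0.9, 1.0]
width: 0.0234
grip_force: 50.0
```

```bash
python3 -m crank '[[[0,0,-8,0,-1],[0,0,-16,0,-1],[0,0,-22,0,-1],[0,0,-22,0,-1],[0,-15,-22,0,-1],[0,-40,-24,0,-1],[0,-65,-26,0,-1],[0,-80,-40,0,-1],[0,-80,-70,0,-1],[0,-80,-105,0,-1],[20,-75,-130,0,-1],[50,-65,-141,0,-1],[85,-50,-141,0,-1],[120,-35,-141,0,-1],[160,-20,-141,0,-1],[195,-10,-141,0,-1],[220,-3,-141,0,-1],[230,-2,-141,0,-1],[230,-2,-141,0,-1],[230,-2,-141,0,-1]]]'
python3 - <<'E'
from h import *
snap("wrist","w2");snap("side","d2"); a=cv2.imread("pics/w2.png"); cv2.imwrite("pics/w2v.png",cv2.resize(a,(768,576),interpolation=cv2.INTER_CUBIC))
s=r.read_state();print(s["ee_pos"],R.from_quat(s["eef_rot"]).as_matrix().round(3).tolist(),s["joint_positions"],cam("w2")["eye"])
E
```

```text
time: 9.5
ee_pos: [0.5193, -0.0816, 0.2995]
eef_rot: [0.689, 0.725, -0.0, 0.0]
ft_force: [-0.5, 0.6, -1.4]
width: 0.0234
grip_force: 50.0
[ 0.51926634 -0.08193258  0.29942618] [[-0.049, 0.999, -0.0], [0.999, 0.049, -0.001], [-0.001, -0.0, -1.0]] [ 0.62550859  0.12487292 -0.6062872   1.57116408  0.07196745  1.46813728
  0.06447938] [0.5147552138569815, -0.004725381919969867, 0.4612115385648269]
```

View pics/w2v.png

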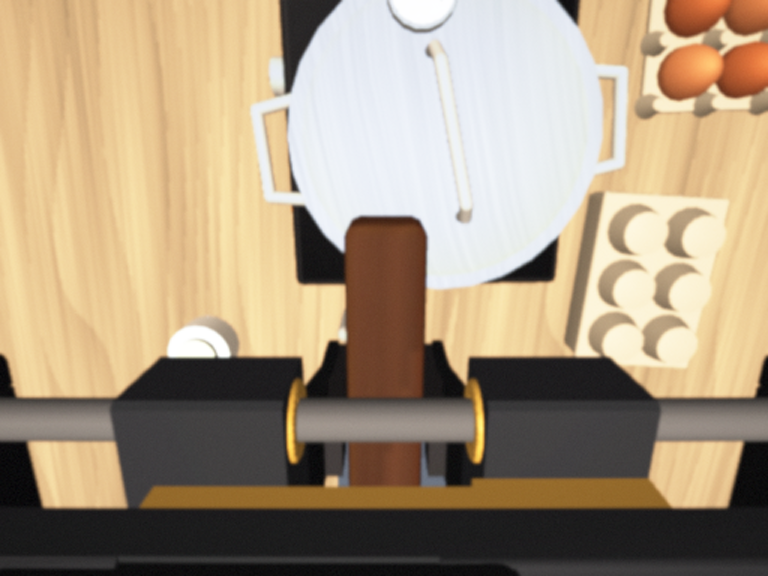

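The loop runs from (439,58) to (463,205), where its bends are. The handle's +y end is at (386,218), and the pot's handles are at (262,155) and (622,115).

Run:
```python
from h import *
W=lambda x,y,z:onz("w2",(x+.5)/1.5-.5,(y+.5)/1.5-.5,z)
a=W(439,58,.173);b=W(463,205,.173);print("loop",a,b,(a+b)/2,np.linalg.norm(a-b),np.degrees(np.arctan2(-(a-b)[0],(a-b)[1])))
h=W(386,218,.2995+.0183+.012);print("handle end",h, "vs tcp y +", h[1]+.0819, W(346,240,.3298),W(427,240,.3298))
l=W(289,150,.128);q=W(603,100,.128);print("lid edges",l,q,(l+q)/2,np.linalg.norm(l-q), W(450,289,.128))
# pot handles
a=W(258,155,.1);b=W(626,115,.1);print("pot h",a,b,(a+b)/2,np.degrees(np.arctan2((b-a)[1],(b-a)[0])))
# side cam prediction from lid hypotheses
c=np.array([.555,.006]);
```

```text
loop [0.54183995 0.04636888 0.173     ] [ 0.5625024  -0.03272601  0.173     ] [0.55217117 0.00682144 0.173     ] 0.08174924497009506 14.640542902563874
handle end [ 0.51583471 -0.02204028  0.3298    ] vs tcp y + 0.0598597180023181 [ 0.50507704 -0.02865216  0.3298    ] [ 0.52747297 -0.02754719  0.3298    ]
lid edges [ 0.4505825  -0.00657858  0.128     ] [0.65461223 0.03488149 0.128     ] [0.55259736 0.01415146 0.128     ] 0.2081995827969675 [ 0.56623669 -0.09745503  0.128     ]
pot h [ 0.42268294 -0.01130588  0.1       ] [0.68446909 0.02916558 0.1       ] [0.55357602 0.00892985 0.1       ] 8.788204329635825
```

```bash
python3 -m crank '[[[20,0,0,-4,-1],[45,0,0,-8,-1],[65,0,0,-11.7,-1],[75,0,0,-11.7,-1],[79,0,0,-11.7,-1],[79,0,0,-11.7,-1],[79,0,20,-11.7,-1],[79,0,40,-11.7,-1],[79,0,55,-11.7,-1],[79,0,64,-11.7,-1],[79,0,64,-11.7,-1],[79,0,64,-11.7,-1]]]'
python3 - <<'E'
from h import *
snap("scene","s3");snap("side","d3")
a=cv2.imread("pics/s3.png")[150:260,190:330];b=cv2.imread("pics/d3.png")[120:240,180:300]
cv2.imwrite("pics/c3.png",np.hstack([cv2.resize(a,(420,330),interpolation=2)[:330],cv2.resize(b,(330,330),interpolation=2)]))
s=r.read_state();print(s["ee_pos"],R.from_quat(s["eef_rot"]).as_matrix().round(3).tolist(),s["ft_force"])
E
```

```text
time: 10.8
ee_pos: [0.5158, -0.0012, 0.2361]
eef_rot: [0.611, 0.791, 0.0, 0.0]
ft_force: [0.6, -0.3, -1.2]
width: 0.0236
grip_force: 50.0
[ 0.51594578 -0.00112776  0.23642336] [[-0.253, 0.967, 0.001], [0.967, 0.253, -0.0], [-0.0, 0.001, -1.0]] [-0.34319031  0.40487633 -2.15808066]
```

View pics/c3.png

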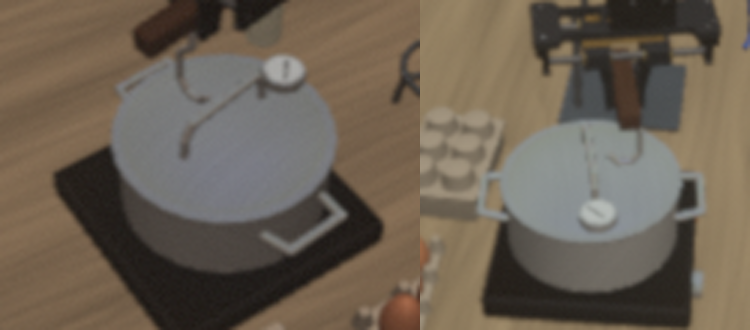

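The crops show the hook just behind the loop at (200,98) left and (630,160) right, with its tip pointing at the bar. Next I slide it under.

```bash
python3 -m crank '[[[0,6,0,0,-1],[0,12,0,0,-1],[0,18,0,0,-1],[0,24,0,0,-1],[0,30,0,0,-1],[0,35,0,0,-1],[0,37.5,0,0,-1],[0,37.5,0,0,-1],[0,37.5,0,0,-1]]]'
python3 - <<'E'
from h import *
# baseline
F=[];T=[]
for i in range(12):
    r.camera("side"); s=r.read_state(); F.append(s["ft_force"]);T.append(s["torque"])
print(s["ee_pos"],np.mean(F,0),np.std(F,0),np.mean(T,0),np.std(T,0))
E
```

```text
time: 11.8
ee_pos: [0.5516, 0.0084, 0.2355]
eef_rot: [0.611, 0.792, -0.0, -0.0]
ft_force: [1.0, 0.6, -1.6]
width: 0.0238
grip_force: 50.0
[0.55172769 0.00839557 0.23556146] [ 0.13813974  0.14580412 -1.55808344] [0.31178513 0.49369356 0.60855065] [ 0.01656476 -0.1183885  -0.00751676] [0.03087109 0.03037974 0.03564611]
```

Wrist force noise is ~0.6 N, too coarse to measure the balance. Instead I'll lift by ~3 mm at trial points, with the skirt still in the mouth, and watch from the cameras which side rises.

```bash
cat > feel.py <<'E'
from h import *
import sys
C=np.array([.5525,.007]);ly=np.array([-.2504,.9681])
PT={"dial":(*(C+.082*ly),.153),"foot":(*(C-.045*ly),.165),"rim-":(*(C-.103*ly),.129)}
def take(n,k=3):
    F=[]
    for c in("scene","side"):
        im=[]
        for i in range(k): 
            im.append(r.camera(c)["image"].astype(np.float32)); F.append(r.read_state()["ft_force"])
        np.save(f"pics/{n}_{c}.npy",np.mean(im,0))
    print("F",np.mean(F,0).round(2),"ee",r.read_state()["ee_pos"].round(4))
def cmp(a,b):
    for c,f in(("scene","s0"),("side","d0")):
        A=np.load(f"pics/{a}_{c}.npy").mean(2);B=np.load(f"pics/{b}_{c}.npy").mean(2)
        for n,p in PT.items():
            u,v=proj(f,p).round().astype(int); g=(proj(f,np.array(p)+[0,0,.001])-proj(f,p))
            h=9 if n=="dial" else 7
            if n=="rim-" and c=="scene": pass
            t=A[v-h:v+h+1,u-h:u+h+1];S=B[v-h-6:v+h+7,u-h-6:u+h+7]
            m=cv2.matchTemplate(S,t.astype(np.float32),cv2.TM_CCOEFF_NORMED);_,mx,_,(x,y)=cv2.minMaxLoc(m)
            def sub(q,i): 
                if i<=0 or i>=len(q)-1:return 0
                return .5*(q[i-1]-q[i+1])/(q[i-1]-2*q[i]+q[i+1])
            dx=x-6+sub(m[y],x);dy=y-6+sub(m[:,x],y)
            print(c,n,"px",round(dx,2),round(dy,2),"q",round(float(mx),2),"px/mm",g.round(2),"dz mm",round((dx*g[0]+dy*g[1])/(g@g),2))
if len(sys.argv)>2: take(sys.argv[2]); cmp(sys.argv[1],sys.argv[2])
else: take(sys.argv[1])
E
python3 -m crank '[[[5,0,0,0,-1],[10,0,0,0,-1],[15,0,0,0,-1],[19,0,0,0,-1],[19,0,-4,0,-1],[19,0,-8,0,-1],[19,0,-11,0,-1],[19,0,-12,0,-1],[19,0,-12,0,-1]]]'; python3 feel.py a0
python3 -m crank '[[[0,0,-1,0,-1],[0,0,-2,0,-1],[0,0,-3,0,-1],[0,0,-4,0,-1],[0,0,-5,0,-1],[0,0,-6,0,-1],[0,0,-6,0,-1],[0,0,-6,0,-1]]]'; python3 feel.py a0 a1
```

```text
time: 13.3
ee_pos: [0.5471, 0.0266, 0.2478]
eef_rot: [0.611, 0.791, 0.0, 0.0]
ft_force: [-0.5, 0.2, -1.8]
width: 0.0235
grip_force: 50.0
F [ 0.17 -0.36 -1.2 ] ee [0.5469 0.0267 0.2474]
time: 14.4
ee_pos: [0.5468, 0.0268, 0.2533]
eef_rot: [0.611, 0.792, -0.0, -0.0]
ft_force: [0.5, 0.3, -7.2]
width: 0.0239
grip_force: 50.0
F [ 0.06  0.17 -6.34] ee [0.5469 0.0268 0.2535]
scene dial px 0.1 -0.29 q 0.98 px/mm [ 0.02 -0.25] dz mm 1.16
scene foot px 0.05 -0.68 q 0.98 px/mm [-0.01 -0.26] dz mm 2.66
scene rim- px 0.23 -0.36 q 1.0 px/mm [-0.02 -0.24] dz mm 1.43
side dial px -0.05 -0.26 q 0.98 px/mm [-0.01 -0.25] dz mm 1.06
side foot px 0.02 -1.31 q 0.99 px/mm [-0.01 -0.24] dz mm 5.33
side rim- px 0.01 -1.23 q 0.98 px/mm [-0.01 -0.23] dz mm 5.24
```

```bash
python3 -m crank '[[[0,0,2,0,-1],[0,0,4,0,-1],[0,0,6,0,-1],[0,0,6,0,-1],[4,0,6,0,-1],[9,0,6,0,-1],[9,0,6,0,-1]]]'; python3 feel.py b0
python3 -m crank '[[[0,0,-1,0,-1],[0,0,-2,0,-1],[0,0,-3,0,-1],[0,0,-4,0,-1],[0,0,-5,0,-1],[0,0,-6,0,-1],[0,0,-6,0,-1],[0,0,-6,0,-1]]]'; python3 feel.py b0 b1
```

```text
time: 15.4
ee_pos: [0.5445, 0.0367, 0.2478]
eef_rot: [0.611, 0.792, 0.0, 0.0]
ft_force: [-0.1, -0.1, -1.2]
width: 0.0234
grip_force: 50.0
F [ 0.04  0.02 -2.01] ee [0.5447 0.0353 0.2475]
time: 16.5
ee_pos: [0.5445, 0.0354, 0.2533]
eef_rot: [0.611, 0.792, -0.0, -0.0]
ft_force: [-0.3, 0.5, -6.8]
width: 0.0239
grip_force: 50.0
F [-0.27 -0.41 -6.13] ee [0.5446 0.0355 0.2535]
scene dial px 0.08 -0.7 q 0.98 px/mm [ 0.02 -0.25] dz mm 2.79
scene foot px -0.09 -0.3 q 0.98 px/mm [-0.01 -0.26] dz mm 1.17
scene rim- px 0.19 -0.24 q 1.0 px/mm [-0.02 -0.24] dz mm 0.92
side dial px -0.1 -0.56 q 0.96 px/mm [-0.01 -0.25] dz mm 2.28
side foot px -0.03 -1.04 q 0.98 px/mm [-0.01 -0.24] dz mm 4.24
side rim- px 0.04 -0.93 q 0.97 px/mm [-0.01 -0.23] dz mm 3.98
```

```bash
cat > fit.py <<'E'
from h import *
import sys
C=np.array([.5525,.007,.127]);ly=np.array([-.2504,.9681,0]);lx=np.array([.9681,.2504,0])
PT={"dial":C+.082*ly+[0,0,.026],"foot":C-.045*ly+[0,0,.038],"loop+":C+.047*ly+[0,0,.038],"mid":C-.015*ly+[0,0,.046]}
SK={("side","mid"),("scene","loop+")}
def sub(q,i): return 0 if i<=0 or i>=len(q)-1 else .5*(q[i-1]-q[i+1])/(q[i-1]-2*q[i]+q[i+1])
def track(a,b):
    A=[];B=[];N=[]
    for c,f in(("scene","s0"),("side","d0")):
        I=np.load(f"pics/{a}_{c}.npy").mean(2);J=np.load(f"pics/{b}_{c}.npy").mean(2)
        for n,p in PT.items():
            if (c,n) in SK: continue
            u,v=proj(f,p).round().astype(int); h=10 if n=="dial" else 6
            t=I[v-h:v+h+1,u-h:u+h+1];S=J[v-h-6:v+h+7,u-h-6:u+h+7]
            m=cv2.matchTemplate(S,t,cv2.TM_CCOEFF_NORMED);_,mx,_,(x,y)=cv2.minMaxLoc(m)
            d=np.array([x-6+sub(m[y],x),y-6+sub(m[:,x],y)])
            P=lambda q:proj(f,q)
            def jac(disp): return (P(p+disp)-P(p))/1e-3
            rr=p-C
            cols=[jac(1e-3*np.eye(3)[i]) for i in range(3)]+[jac(1e-3*np.cross(lx,rr)),jac(1e-3*np.cross(ly,rr)),jac(1e-3*np.cross([0,0,1],rr))]
            J6=np.array(cols).T
            A.append(J6);B.append(d);N.append((c,n,d.round(2),round(float(mx),2)))
    A=np.vstack(A);B=np.hstack(B)
    # regularise: expected sizes 3mm translation, 1.5 deg rotations, yaw/roll small; pixel noise .12
    s=np.array([.003,.003,.005,.05,.01,.02]); 
    M=np.vstack([A/.12,np.diag(1/s)]);y=np.hstack([B/.12,np.zeros(6)])
    x=np.linalg.lstsq(M,y,rcond=None)[0];cv=np.sqrt(np.diag(np.linalg.inv(M.T@M)))
    print(a,b,"t mm",(x[:3]*1e3).round(1),"rot deg (x,y,z)",np.degrees(x[3:]).round(2),"+-",np.degrees(cv[3:]).round(2),"res",np.abs(A@x-B).max().round(2))
    return N
if __name__=="__main__":
    for k in range(1,len(sys.argv),2):
        N=track(sys.argv[k],sys.argv[k+1])
    for n in N: print(*n)
E
python3 fit.py a0 a1 b0 b1
```

```text
a0 a1 t mm [ 0.6 -1.5  2.2] rot deg (x,y,z) [-0.91 -0.3   0.05] +- [0.21 0.54 0.17] res 0.58
b0 b1 t mm [ 0.5 -0.   3.4] rot deg (x,y,z) [-0.46  0.24  0.43] +- [0.21 0.54 0.17] res 0.66
scene dial [ 0.08 -0.72] 0.98
scene foot [-0.1 -0.3] 0.98
scene mid [ 0.92 -1.07] 0.98
side dial [-0.08 -0.53] 0.95
side foot [-0.14 -1.09] 0.98
side loop+ [ 0.17 -0.84] 0.89
```

```bash
python3 -m crank '[[[0,0,2,0,-1],[0,0,4,0,-1],[0,0,6,0,-1],[0,0,6,0,-1],[3,0,6,0,-1],[6,0,6,0,-1],[6,0,6,0,-1]]]'; python3 feel.py c0
python3 -m crank '[[[0,0,-1,0,-1],[0,0,-2,0,-1],[0,0,-3,0,-1],[0,0,-4,0,-1],[0,0,-5,0,-1],[0,0,-6,0,-1],[0,0,-7,0,-1],[0,0,-7,0,-1],[0,0,-7,0,-1]]]'; python3 feel.py c0 c1; python3 fit.py c0 c1
```

```text
time: 17.5
ee_pos: [0.5431, 0.042, 0.2478]
eef_rot: [0.611, 0.792, 0.0, 0.0]
ft_force: [0.3, -0.1, -1.5]
width: 0.0237
grip_force: 50.0
F [-0.09  0.12 -1.68] ee [0.5432 0.0412 0.2476]
time: 18.7
ee_pos: [0.5431, 0.0413, 0.2544]
eef_rot: [0.611, 0.792, -0.0, -0.0]
ft_force: [-0.2, 0.3, -6.5]
width: 0.0235
grip_force: 50.0
F [ 0.21  0.06 -6.43] ee [0.5431 0.0413 0.2545]
scene dial px 0.09 -1.05 q 0.99 px/mm [ 0.02 -0.25] dz mm 4.14
scene foot px -0.12 -0.38 q 0.97 px/mm [-0.01 -0.26] dz mm 1.51
scene rim- px 0.24 -0.3 q 1.0 px/mm [-0.02 -0.24] dz mm 1.18
side dial px 0.0 -0.88 q 0.99 px/mm [-0.01 -0.25] dz mm 3.56
side foot px -0.13 -1.55 q 0.98 px/mm [-0.01 -0.24] dz mm 6.37
side rim- px 0.09 -1.18 q 0.98 px/mm [-0.01 -0.23] dz mm 5.02
c0 c1 t mm [0.7 0.1 5.5] rot deg (x,y,z) [-0.86  0.92  0.77] +- [0.21 0.54 0.17] res 1.43
scene dial [ 0.1  -1.06] 0.99
scene foot [-0.17 -0.38] 0.97
scene mid [ 2.06 -1.92] 0.98
side dial [ 0.02 -0.84] 0.99
side foot [-0.18 -1.63] 0.98
side loop+ [-0.04 -1.33] 0.92
```

```bash
cat > rim.py <<'E'
from h import *
import sys
from scipy.ndimage import map_coordinates
from scipy.optimize import least_squares
C=np.array([.5525,.007,.127]);ly=np.array([-.2504,.9681,0]);lx=np.array([.9681,.2504,0])
def jac(f,p):
    P=proj(f,p); rr=p-C
    return np.array([(proj(f,p+1e-3*d)-P)/1e-3 for d in [*np.eye(3),np.cross(lx,rr),np.cross(ly,rr)]]).T
def run(a,b,v=0):
    A=[];B=[];W=[];L=[]
    for c,f in(("scene","s0"),("side","d0")):
        I=np.load(f"pics/{a}_{c}.npy").mean(2);J=np.load(f"pics/{b}_{c}.npy").mean(2)
        for ph in np.radians(np.arange(0,360,5)):
            d=np.cos(ph)*lx+np.sin(ph)*ly; p=C+.104*d+[0,0,.001]
            q=proj(f,p); t=proj(f,p+1e-3*np.cross([0,0,1],d))-q; n=np.array([t[1],-t[0]])/np.hypot(*t)
            tt=t/np.hypot(*t); s=np.arange(-8,8.01,.1)
            pr=[]
            for im in(I,J):
                w=np.mean([map_coordinates(im,[q[1]+s*n[1]+k*tt[1],q[0]+s*n[0]+k*tt[0]],order=1) for k in(-1.5,-.5,.5,1.5)],0); pr.append(w)
            best=[]
            m=slice(35,126)
            for k in range(-35,36):
                x=pr[0][m];y=pr[1][35+k:126+k]; best.append(((x-x.mean()-y+y.mean())**2).mean())
            k=int(np.argmin(best)); con=pr[0][m].std()
            if con<6 or best[k]>(.15*con)**2 or k in(0,70): continue
            A.append(n@jac(f,p));B.append((k-35)*.1);L.append((c,round(np.degrees(ph))))
        p=C+.082*ly+[0,0,.026];u,w=proj(f,p).round().astype(int);h=10
        m=cv2.matchTemplate(J[w-h-6:w+h+7,u-h-6:u+h+7],I[w-h:w+h+1,u-h:u+h+1],cv2.TM_CCOEFF_NORMED);_,_,_,(x,y)=cv2.minMaxLoc(m)
        sub=lambda q,i:.5*(q[i-1]-q[i+1])/(q[i-1]-2*q[i]+q[i+1])
        dd=[x-6+sub(m[y],x),y-6+sub(m[:,x],y)]; Jm=jac(f,p)
        for i in(0,1):A.append(2*Jm[i]);B.append(2*dd[i]);L.append((c,"dial"))
    A=np.array(A);B=np.array(B);s=np.array([.003,.003,.01,.05,.03])
    g=least_squares(lambda x:np.r_[(A@(x*s)-B)/.15,.3*x],np.zeros(5),loss="soft_l1")
    x=g.x*s;cv=np.sqrt(np.diag(np.linalg.inv(g.jac.T@g.jac)))*s
    print(a,b,len(B),"t",(x[:3]*1e3).round(1),"tilt x,y deg",np.degrees(x[3:]).round(2),"+-",np.degrees(cv[3:]).round(2),"medres",np.median(abs(A@x-B)).round(2))
    if v:
        for l,bb,rr in zip(L,B,A@x):print(*l,round(bb,2),round(rr,2),end="; ")
if __name__=="__main__":
    for k in range(1,len(sys.argv),2): run(sys.argv[k],sys.argv[k+1],k+2>=len(sys.argv))
E
python3 rim.py a0 b0 b0 c0 a0 a1 b0 b1 c0 c1
```

```text
a0 b0 136 t [-0.  0. -0.] tilt x,y deg [-0.06  0.  ] +- [0.06 0.07] medres 0.02
b0 c0 139 t [ 0.   0.3 -0. ] tilt x,y deg [0.08 0.01] +- [0.06 0.07] medres 0.05
a0 a1 130 t [-0.1 -0.   1.6] tilt x,y deg [-0.23 -0.07] +- [0.06 0.09] medres 0.07
b0 b1 136 t [-0.2  0.6  1.2] tilt x,y deg [ 0.71 -0.1 ] +- [0.06 0.08] medres 0.05
c0 c1 132 t [-0.2  0.9  1.9] tilt x,y deg [ 1.08 -0.02] +- [0.07 0.08] medres 0.08
scene 0 0.3 0.32; scene 5 0.2 0.29; scene 10 0.3 0.24; scene 15 0.1 0.18; scene 20 -0.1 0.1; scene 25 -0.2 0.01; scene 30 -0.3 -0.09; scene 35 -0.3 -0.2; scene 40 -0.1 -0.31; scene 45 -0.3 -0.42; scene 50 -0.5 -0.53; scene 55 -0.7 -0.64; scene 60 -0.6 -0.73; scene 65 -0.9 -0.82; scene 70 -1.0 -0.89; scene 75 -0.9 -0.95; scene 90 -1.1 -1.07; scene 105 -1.0 -1.1; scene 120 -1.2 -1.05; scene 135 -2.2 -0.95; scene 140 -2.0 -0.9; scene 145 -2.2 -0.85; scene 150 -0.7 -0.79; scene 155 -0.6 -0.74; scene 160 -0.5 -0.67; scene 165 0.2 -0.61; scene 190 0.0 -0.25; scene 195 0.0 -0.17; scene 200 -0.1 -0.1; scene 205 -0.1 -0.03; scene 210 0.0 0.03; scene 215 0.2 0.1; scene 220 0.2 0.15; scene 22
[... 1216 characters left out ...]
9; side 180 -0.2 -0.12; side 185 0.0 -0.13; side 190 0.0 -0.13; side 195 -0.1 -0.12; side 200 -0.1 -0.11; side 205 -0.1 -0.09; side 210 0.0 -0.06; side 215 0.0 -0.03; side 220 0.0 -0.0; side 225 0.0 0.03; side 230 0.0 0.06; side 235 0.1 0.08; side 240 0.1 0.11; side 245 0.1 0.13; side 250 -0.2 0.14; side 270 -1.2 0.18; side 275 -1.1 0.17; side 280 -0.1 0.17; side 285 0.1 0.16; side 290 0.1 0.14; side 295 0.3 0.13; side 300 0.5 0.11; side 305 0.3 0.08; side 310 0.1 0.06; side 315 0.0 0.03; side 320 -0.1 0.01; side 325 -0.1 -0.02; side 330 0.0 -0.04; side 335 0.0 -0.06; side 340 0.0 -0.07; side 345 0.0 -0.07; side 350 -0.1 -0.07; side 355 0.0 -0.05; side dial 0.04 -0.01; side dial -1.69 -1.51;
```

Rim tracking gives tilts of −0.23° (free of the rim) at y≈20.6, +0.7° at 29.6 and +1.1° at 36. The balance point is therefore near 20.8. I'll go back there and lift in steps.

```bash
python3 -m crank '[[[0,0,2,0,-1],[0,0,4,0,-1],[0,0,7,0,-1],[0,0,7,0,-1],[-5,0,7,0,-1],[-10,0,7,0,-1],[-14.8,0,7,0,-1],[-14.8,0,7,0,-1]]]'; python3 feel.py e0 |tail -1
python3 -m crank '[[[0,0,-2,0,-1],[0,0,-4,0,-1],[0,0,-5,0,-1],[0,0,-6,0,-1],[0,0,-7,0,-1],[0,0,-7.5,0,-1],[0,0,-7.5,0,-1],[0,0,-7.5,0,-1]]]'; python3 feel.py e1; python3 rim.py e0 e1|head -1
```

```text
time: 19.8
ee_pos: [0.5472, 0.0257, 0.2475]
eef_rot: [0.612, 0.791, -0.0, 0.0]
ft_force: [-0.8, 0.1, -1.1]
width: 0.0234
grip_force: 50.0
F [-0.34  0.1  -1.81] ee [0.5468 0.0272 0.2476]
time: 20.9
ee_pos: [0.5468, 0.0269, 0.255]
eef_rot: [0.611, 0.792, -0.0, 0.0]
ft_force: [-0.1, 0.3, -6.6]
width: 0.0239
grip_force: 50.0
F [ 0.07 -0.02 -5.82] ee [0.5469 0.0269 0.255 ]
e0 e1 120 t [ 0.1 -1.5  4. ] tilt x,y deg [-2.15  0.33] +- [0.07 0.11] medres 0.08
```

```bash
python3 rim.py a0 a1 e0 a1 a1 e1 b0 e0| grep -v "^scene"|cut -c1-110; python3 -m crank '[[[0,0,2,0,-1],[0,0,4,0,-1],[0,0,7.5,0,-1],[0,0,7.5,0,-1],[2,0,7.5,0,-1],[4.4,0,7.5,0,-1],[4.4,0,7.5,0,-1]]]'; python3 feel.py f0 |tail -1
python3 -m crank '[[[0,0,-2,0,-1],[0,0,-4,0,-1],[0,0,-5,0,-1],[0,0,-6,0,-1],[0,0,-7,0,-1],[0,0,-7.5,0,-1],[0,0,-7.5,0,-1],[0,0,-7.5,0,-1]]]'; python3 feel.py f1; python3 rim.py f0 f1|head -1
```

```text
a0 a1 130 t [-0.1 -0.   1.6] tilt x,y deg [-0.23 -0.07] +- [0.06 0.09] medres 0.07
e0 a1 129 t [-0.2 -0.5  1.6] tilt x,y deg [-0.16 -0.07] +- [0.06 0.09] medres 0.07
a1 e1 133 t [ 0.1 -0.9  2.2] tilt x,y deg [-1.84  0.33] +- [0.08 0.1 ] medres 0.1
b0 e0 136 t [0.1 0.4 0. ] tilt x,y deg [-0.03  0.02] +- [0.06 0.07] medres 0.04
time: 21.9
ee_pos: [0.5457, 0.0318, 0.2477]
eef_rot: [0.611, 0.792, 0.0, 0.0]
ft_force: [0.2, -1.3, -1.9]
width: 0.0234
grip_force: 50.0
F [-0.04 -0.32 -1.95] ee [0.5458 0.0311 0.2475]
time: 23.0
ee_pos: [0.5456, 0.0312, 0.2548]
eef_rot: [0.611, 0.792, -0.0, -0.0]
ft_force: [-0.5, -0.2, -5.8]
width: 0.0238
grip_force: 50.0
F [-0.09  0.04 -6.27] ee [0.5457 0.0312 0.255 ]
f0 f1 136 t [-0.3  0.4  1.2] tilt x,y deg [ 0.45 -0.12] +- [0.06 0.08] medres 0.06
```

```bash
sed -i 's/^if len(sys.argv)>2.*/if len(sys.argv)==4: cmp(sys.argv[1],sys.argv[2])\nelif len(sys.argv)>2: take(sys.argv[2]); cmp(sys.argv[1],sys.argv[2])/' feel.py
for k in a b c e f; do echo $k; python3 feel.py ${k}0 ${k}1 x | egrep "dial|scene foot"; done; python3 rim.py e0 e1 f0 f1 | tail -1 | tr ';' '\n' | awk '{printf "%s %s %s %s;", $1,$2,$3,$4}'
```

```text
a
scene dial px 0.1 -0.29 q 0.98 px/mm [ 0.02 -0.25] dz mm 1.16
scene foot px 0.05 -0.68 q 0.98 px/mm [-0.01 -0.26] dz mm 2.66
side dial px -0.05 -0.26 q 0.98 px/mm [-0.01 -0.25] dz mm 1.06
b
scene dial px 0.08 -0.7 q 0.98 px/mm [ 0.02 -0.25] dz mm 2.79
scene foot px -0.09 -0.3 q 0.98 px/mm [-0.01 -0.26] dz mm 1.17
side dial px -0.1 -0.56 q 0.96 px/mm [-0.01 -0.25] dz mm 2.28
c
scene dial px 0.09 -1.05 q 0.99 px/mm [ 0.02 -0.25] dz mm 4.14
scene foot px -0.12 -0.38 q 0.97 px/mm [-0.01 -0.26] dz mm 1.51
side dial px 0.0 -0.88 q 0.99 px/mm [-0.01 -0.25] dz mm 3.56
e
scene dial px -0.06 -0.03 q 0.99 px/mm [ 0.02 -0.25] dz mm 0.1
scene foot px -0.08 -1.65 q 0.96 px/mm [-0.01 -0.26] dz mm 6.44
side dial px -0.05 -0.28 q 0.98 px/mm [-0.01 -0.25] dz mm 1.15
f
scene dial px -0.01 -0.71 q 0.99 px/mm [ 0.02 -0.25] dz mm 2.79
scene foot px 0.0 -0.16 q 0.99 px/mm [-0.01 -0.26] dz mm 0.61
side dial px 0.22 -0.46 q 0.96 px/mm [-0.01 -0.25] dz mm 1.87
scene 0 0.1 0.31;scene 5 0.0 0.28;scene 10 0.2 0.25;scene 15 0.2 0.2;scene 20 0.2 0.15;scene 25 0.3 0.09;scene 30 0.2 0.03;scene 35 0.1 -0.04;scene 4
[... 1738 characters left out ...]
-0.09;side 175 -0.1 -0.11;side 180 -0.3 -0.13;side 185 -0.2 -0.14;side 190 -0.3 -0.14;side 195 -0.1 -0.14;side 200 -0.1 -0.13;side 205 -0.1 -0.12;side 210 -0.1 -0.11;side 215 0.0 -0.1;side 220 -0.1 -0.08;side 225 -0.2 -0.07;side 230 -0.3 -0.06;side 235 -0.1 -0.05;side 240 0.0 -0.04;side 245 -0.1 -0.03;side 250 -0.2 -0.03;side 275 -0.6 -0.02;side 280 -0.1 -0.02;side 285 0.0 -0.02;side 290 0.0 -0.03;side 295 0.0 -0.03;side 300 0.0 -0.04;side 305 0.0 -0.05;side 310 -0.1 -0.05;side 315 -0.1 -0.06;side 320 -0.1 -0.06;side 325 -0.1 -0.06;side 330 -0.1 -0.06;side 335 -0.1 -0.06;side 340 0.0 -0.05;side 345 0.0 -0.03;side 350 -0.1 -0.01;side 355 0.1 0.01;side dial 0.43 0.17;side dial -0.87 -0.84;   ;
```

```bash
python3 rim.py a0 f0 a0 e0 a0 f1 | grep -v "^scene"|cut -c1-110;for k in a0:f0 a0:e0 a0:e1 a0:f1 a0:a1 a0:b1 a0:c1; do echo $k; python3 feel.py ${k%:*} ${k#*:} x | egrep "dial|scene foot"; done
python3 - <<'E'
import numpy as np,cv2
o=[]
for c,(u,v) in(("scene",(215,150)),("side",(195,150))):
    o.append(np.vstack([cv2.resize(np.load(f"pics/{k}_{c}.npy")[v:v+75,u:u+95][:,:,::-1].astype(np.uint8),None,fx=4,fy=4,interpolation=2) for k in("e1","f1")]))
cv2.imwrite("pics/ef.png",np.hstack(o))
E
```

```text
a0 f0 130 t [ 0.2 -0.4  1.8] tilt x,y deg [-1.16  0.06] +- [0.07 0.09] medres 0.08
a0 e0 142 t [-0.   0.4 -0.1] tilt x,y deg [-0.05 -0.01] +- [0.06 0.07] medres 0.05
a0 f1 126 t [-0.2  0.   3.2] tilt x,y deg [-0.75  0.12] +- [0.06 0.1 ] medres 0.08
a0:f0
scene dial px 0.33 0.12 q 0.98 px/mm [ 0.02 -0.25] dz mm -0.37
scene foot px -0.06 -0.85 q 0.98 px/mm [-0.01 -0.26] dz mm 3.3
side dial px -0.43 -0.0 q 0.98 px/mm [-0.01 -0.25] dz mm 0.05
a0:e0
scene dial px 0.39 0.07 q 0.98 px/mm [ 0.02 -0.25] dz mm -0.15
scene foot px -0.01 -0.04 q 0.99 px/mm [-0.01 -0.26] dz mm 0.17
side dial px -0.28 0.14 q 0.99 px/mm [-0.01 -0.25] dz mm -0.55
a0:e1
scene dial px 0.32 0.05 q 0.98 px/mm [ 0.02 -0.25] dz mm -0.1
scene foot px -0.09 -1.72 q 0.97 px/mm [-0.01 -0.26] dz mm 6.72
side dial px -0.34 -0.13 q 0.98 px/mm [-0.01 -0.25] dz mm 0.55
a0:f1
scene dial px 0.32 -0.56 q 0.97 px/mm [ 0.02 -0.25] dz mm 2.31
scene foot px -0.06 -1.01 q 0.99 px/mm [-0.01 -0.26] dz mm 3.94
side dial px -0.21 -0.45 q 0.96 px/mm [-0.01 -0.25] dz mm 1.85
a0:a1
scene dial px 0.1 -0.29 q 0.98 px/mm [ 0.02 -0.25] dz mm 1.16
scene foot px 0.05 -0.68 q 0.98 px/mm [-0.01 -0.26] dz mm 2.66
side dial px -0.05 -0.26 q 0.98 px/mm [-0.01 -0.25] dz mm 1.06
a0:b1
scene dial px 0.27 -0.58 q 0.97 px/mm [ 0.02 -0.25] dz mm 2.35
scene foot px -0.15 -0.36 q 0.98 px/mm [-0.01 -0.26] dz mm 1.42
side dial px 0.0 -0.48 q 0.95 px/mm [-0.01 -0.25] dz mm 1.94
a0:c1
scene dial px 0.43 -0.88 q 0.97 px/mm [ 0.02 -0.25] dz mm 3.57
scene foot px -0.15 -0.46 q 0.97 px/mm [-0.01 -0.26] dz mm 1.79
side dial px -0.22 -0.75 q 0.98 px/mm [-0.01 -0.25] dz mm 3.09
```

View pics/ef.png

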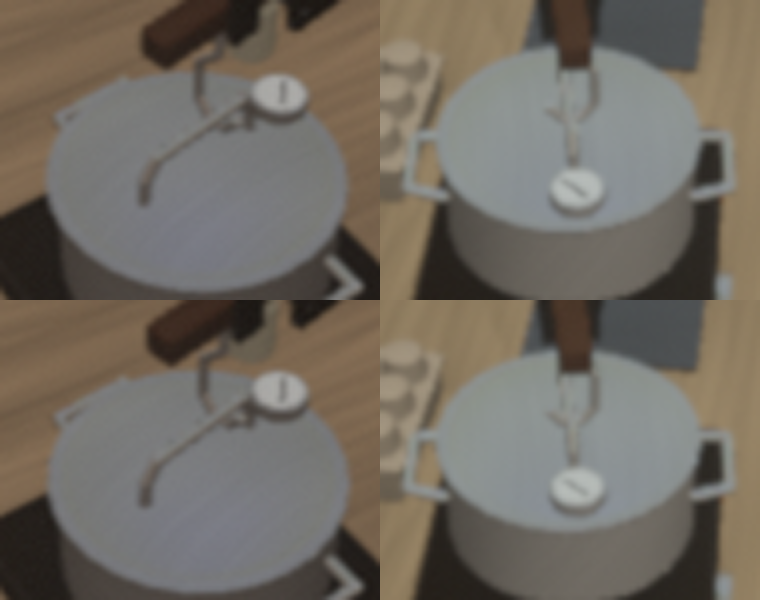

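The crops show the hook under the bar next to the dial. f0 was not seated (the lid was cocked −1.2°), so I compare against a0 instead. That gives f1 a tilt of −0.75° with both edges free, so the hook is about 0.5 mm off balance. I'll lift a little further and check.

```bash
python3 -m crank '[[[0,0,-1,0,-1],[0,0,-2,0,-1],[0,0,-3,0,-1],[0,0,-3,0,-1],[0,0,-3,0,-1]]]'|grep -A9 ee_pos; python3 feel.py a0 g1|egrep "dial|scene foot"; python3 rim.py a0 g1 f1 g1| grep -v "^scene"|cut -c1-110
```

```text
ee_pos: [0.5458, 0.0312, 0.2581]
eef_rot: [0.611, 0.792, -0.0, 0.0]
ft_force: [-0.0, 1.0, -7.1]
width: 0.0236
grip_force: 50.0
scene dial px 0.45 -1.22 q 0.98 px/mm [ 0.02 -0.25] dz mm 4.93
scene foot px -0.19 -2.1 q 0.98 px/mm [-0.01 -0.26] dz mm 8.2
side dial px -0.29 -1.25 q 0.98 px/mm [-0.01 -0.25] dz mm 5.12
a0 g1 108 t [-0.3  0.3  5.4] tilt x,y deg [-0.86  0.05] +- [0.09 0.13] medres 0.15
f1 g1 132 t [-0.2  0.3  2.5] tilt x,y deg [-0.05  0.07] +- [0.08 0.1 ] medres 0.12
```

```bash
python3 -m crank '[[[0,0,-1,0,-1],[0,0,-2,0,-1],[0,0,-4,0,-1],[0,0,-7,0,-1],[0,0,-11,0,-1],[0,0,-16,0,-1],[0,0,-21,0,-1],[0,0,-26,0,-1],[0,0,-31,0,-1],[0,0,-36,0,-1],[0,0,-40,0,-1],[0,0,-43,0,-1],[0,0,-44.5,0,-1],[0,0,-45,0,-1],[0,0,-45,0,-1]]]'; python3 feel.py g2
python3 - <<'E'
import numpy as np,cv2
o=[]
for c,(u,v) in(("scene",(210,125)),("side",(185,125))):
    o.append(cv2.resize(np.load(f"pics/g2_{c}.npy")[v:v+125,u:u+110][:,:,::-1].astype(np.uint8),None,fx=3.5,fy=3.5,interpolation=2))
cv2.imwrite("pics/g2.png",np.hstack(o))
E
```

```text
time: 25.6
ee_pos: [0.5457, 0.0312, 0.3029]
eef_rot: [0.611, 0.792, -0.0, -0.0]
ft_force: [0.4, 0.3, -6.5]
width: 0.0236
grip_force: 50.0
F [ 0.27  0.04 -6.39] ee [0.5457 0.0312 0.3029]
```

View pics/g2.png

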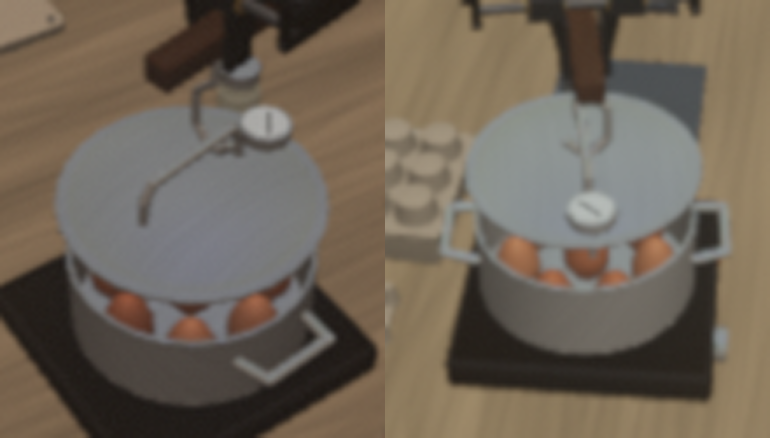

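The lid hangs clear of the pot and looks level: dial at (265,125) left and (591,210) right, loop foot at (143,220). A quick tilt check by triangulation follows.

Run:
```python
from h import *
S=lambda x,y:("s0",210+(x+.5)/3.5-.5,125+(y+.5)/3.5-.5)
D=lambda x,y:("d0",185+(x-385+.5)/3.5-.5,125+(y+.5)/3.5-.5)
d=tri(S(265,125),D(591,210));print("dial",d)
from scipy.optimize import least_squares
# fit lid pose to rim edge points
sp=[(55,205),(328,205),(192,105),(190,304),(90,140),(300,265),(95,275),(290,145)]
dp=[(466,165),(704,165),(583,92),(585,247),(500,225),(670,225),(500,110),(668,112)]
P0=np.array([.5525,.007,.178])
def res(x):
    Rm=R.from_euler("xyz",[x[3],x[4],np.radians(14.5)]).as_matrix() ;o=[]
    a=np.linspace(0,2*np.pi,721);ring=(P0+x[:3])+(Rm@np.array([.104*np.cos(a),.104*np.sin(a),0*a+.001])).T
    for L,f,fn in((sp,"s0",S),(dp,"d0",D)):
        q=np.array([proj(f,p) for p in ring[::6]])
        for p in L:
            u=np.array(fn(*p)[1:]); i=np.argmin(((q-u)**2).sum(1)); t=q[(i+1)%len(q)]-q[i-1]; n=np.array([t[1],-t[0]])/np.hypot(*t); o.append((u-q[i])@n)
    dl=P0+x[:3]+Rm@[0,.082,.026]
    o+=list(proj("s0",dl)-S(265,125)[1:])+list(proj("d0",dl)-D(591,210)[1:])
    return o
g=least_squares(res,np.zeros(5),x_scale=[.01,.01,.01,.05,.05],diff_step=1e-2,loss="soft_l1")
print((P0+g.x[:3]).round(4),np.degrees(g.x[3:]),np.abs(g.fun).max())
```

```text
dial [0.53398738 0.08520763 0.20054456]
[0.5546 0.0046 0.1781] [-1.56683182 -0.68085557] 1.2093490303630638
```

```bash
python3 -m crank '[[[1,0.2,0,0,-1],[4,0.8,0,0,-1],[9,1.8,0,0,-1],[16,3.1,0,0,-1],[25,4.9,0,0,-1],[35,7,0,0,-1],[47,9.3,0,0,-1],[59,11.7,0,0,-1],[71,14,0,0,-1],[82,16.4,0,0,-1],[94,18.7,0,0,-1],[105,20.8,0,0,-1],[115,22.8,0,0,-1],[124,24.5,0,0,-1],[132,26.1,0,0,-1],[138,27.3,0,0,-1],[143,28.3,0,0,-1],[146,29,0,0,-1],[148,29.4,0,0,-1],[149,29.6,0,0,-1]]]' && python3 -m crank '[[[1,0.2,0,0,-1],[4,0.8,0,0,-1],[9,1.8,0,0,-1],[16,3.1,0,0,-1],[25,4.9,0,0,-1],[35,7,0,0,-1],[47,9.3,0,0,-1],[59,11.7,0,0,-1],[71,14,0,0,-1],[82,16.4,0,0,-1],[94,18.7,0,0,-1],[105,20.8,0,0,-1],[115,22.8,0,0,-1],[124,24.5,0,0,-1],[132,26.1,0,0,-1],[138,27.3,0,0,-1],[143,28.3,0,0,-1],[146,29,0,0,-1],[148,29.4,0,0,-1],[149,29.6,0,0,-1]]]'
```

```text
time: 27.9
ee_pos: [0.5367, 0.1828, 0.303]
eef_rot: [0.611, 0.791, -0.0, 0.0]
ft_force: [-0.0, -0.7, -6.2]
width: 0.0238
grip_force: 50.0
time: 29.9
ee_pos: [0.5277, 0.3345, 0.303]
eef_rot: [0.611, 0.791, -0.0, 0.0]
ft_force: [0.4, 0.2, -6.8]
width: 0.0236
grip_force: 50.0
```

```bash
python3 -m crank '[[[0,0,1,0,-1],[0,0,4,0,-1],[0,0,9,0,-1],[0,0,16,0,-1],[0,0,24,0,-1],[0,0,33,0,-1],[0,0,42,0,-1],[0,0,51,0,-1],[0,0,60,0,-1],[0,0,69,0,-1],[0,0,78,0,-1],[0,0,87,0,-1],[0,0,95,0,-1],[0,0,102,0,-1],[0,0,108,0,-1],[0,0,112,0,-1],[0,0,115,0,-1],[0,0,117,0,-1],[0,0,118,0,-1],[0,0,118,0,-1]]]'
python3 - <<'E'
from h import *
o=[]
for c,f,(u,v) in(("scene","s0",(285,105)),("side","d0",(165,185))):
    snap(c,"p_"+c); a=cv2.imread(f"pics/p_{c}.png")[v:v+120,u:u+110]; o.append(cv2.resize(a,None,fx=3.5,fy=3.5,interpolation=2))
cv2.imwrite("pics/p.png",np.hstack(o))
E
```

```text
time: 31.9
ee_pos: [0.5276, 0.3345, 0.1851]
eef_rot: [0.611, 0.792, 0.0, 0.0]
ft_force: [-0.7, -0.4, -6.1]
width: 0.0233
grip_force: 50.0
```

View pics/p.png

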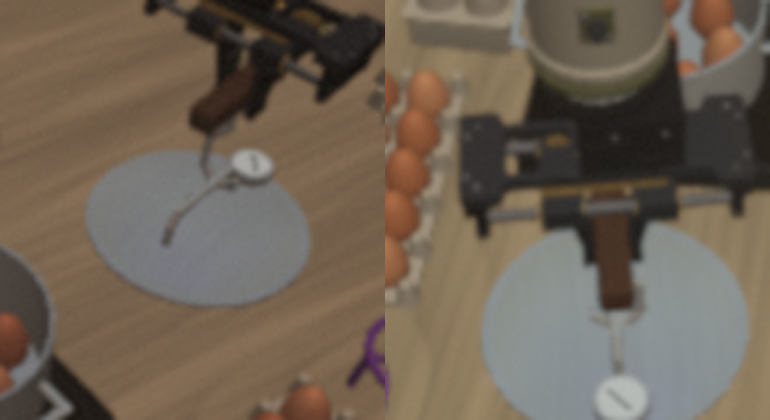

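The lid hovers over the trivet: dial at (252,167) left and (622,399) right; rim extents 85..311 and 150..306 left, 482..748 right.

Run:
```python
from h import *
S=lambda x,y:("s0",285+(x+.5)/3.5-.5,105+(y+.5)/3.5-.5)
D=lambda x,y:("d0",165+(x-385+.5)/3.5-.5,185+(y+.5)/3.5-.5)
d=tri(S(252,167),D(622,399));ly=np.array([-.2504,.9681,0]);print("dial",d,"centre",d-.082*ly, tri(S(167,243),D(622,399)))
for z in(.061,):
  P=[onz(*S(*p),z) for p in((85,212),(311,240),(180,150),(215,306),(110,275),(285,190))]+[onz(*D(*p),z) for p in((482,325),(748,325),(525,260),(715,260),(500,385),(735,385))]
  P=np.array(P)[:,:2]
  A=np.c_[2*P,np.ones(len(P))];x=np.linalg.lstsq(A,(P**2).sum(1),rcond=None)[0];print("circle",x[:2],np.sqrt(x[2]+x[0]**2+x[1]**2), np.hypot(*(P-x[:2]).T).round(4))
```

```text
dial [0.51637621 0.38792696 0.08240283] centre [0.53690901 0.30854276 0.08240283] [ 0.51419259  0.32444419 -0.00077372]
circle [0.53475213 0.30997032] 0.10362524008275148 [0.1025 0.106  0.1037 0.1039 0.1098 0.1045 0.1042 0.1023 0.0995 0.1006
 0.1006 0.1055]
```

```bash
python3 -m crank '[[[0,0,1,0,-1],[0,0,2,0,-1],[0,0,3,0,-1],[0,0,4,0,-1],[0,0,5,0,-1],[0,0,6,0,-1],[0,0,7,0,-1],[0,0,8,0,-1],[0,0,8.6,0,-1],[0,0,9.2,0,-1],[0,0,9.8,0,-1],[0,0,10.4,0,-1],[0,0,11,0,-1],[0,0,11.6,0,-1],[0,0,12.2,0,-1],[0,0,12.8,0,-1],[0,0,13.4,0,-1],[0,0,14,0,-1],[0,0,14,0,-1],[0,0,14,0,-1]]]'
```

```text
time: 34.0
ee_pos: [0.5277, 0.3345, 0.1711]
eef_rot: [0.611, 0.792, 0.0, 0.0]
ft_force: [-0.8, -0.9, -2.0]
width: 0.0237
grip_force: 50.0
```

```bash
python3 feel.py q0; python3 -m crank '[[[0,0,2,0,-1],[0,0,5,0,-1],[0,0,8,0,-1],[0,0,11,0,-1],[0,0,13,0,-1],[0,0,13,0,-1],[0,0,13,0,-1]]]'; python3 -m crank '[[[0,-3,0,0,-1],[0,-8,0,0,-1],[0,-14,0,0,-1],[0,-20,0,0,-1],[0,-26,0,0,-1],[0,-32,0,0,-1],[0,-38,0,0,-1],[0,-43,0,0,-1],[0,-45,0,0,-1],[0,-45,0,0,-1]]]'
python3 - <<'E'
from h import *
sys_=0
import numpy as np
for c,f in(("scene","s0"),("side","d0")):
    J=np.mean([r.camera(c)["image"].astype(np.float32) for _ in range(2)],0);I=np.load(f"pics/q0_{c}.npy")
    ly=np.array([-.2504,.9681,0]);p=np.array([.535,.310,.049])+.082*ly+[0,0,.026]
    u,v=proj(f,p).round().astype(int);h=9
    t=I[v-h:v+h+1,u-h:u+h+1].astype(np.uint8);m=cv2.matchTemplate(J[v-h-6:v+h+7,u-h-6:u+h+7].astype(np.uint8),t,5);print(c,cv2.minMaxLoc(m)[1:])
E
```

```text
F [-0.02 -0.13 -1.47] ee [0.5276 0.3345 0.171 ]
time: 35.0
ee_pos: [0.5276, 0.3345, 0.158]
eef_rot: [0.611, 0.792, 0.0, 0.0]
ft_force: [0.4, 0.4, -1.8]
width: 0.0236
grip_force: 50.0
time: 36.0
ee_pos: [0.4839, 0.323, 0.1581]
eef_rot: [0.611, 0.792, 0.0, 0.0]
ft_force: [0.4, 1.0, -1.6]
width: 0.0234
grip_force: 50.0
scene (0.9642874598503113, (2, 12), (6, 6))
side (0.9996565580368042, (3, 0), (6, 6))
```

```bash
python3 -m crank '[[[0,0,-10,0,-1],[0,0,-30,0,-1],[0,0,-60,0,-1],[0,0,-90,0,-1],[0,0,-120,0,-1],[0,0,-140,0,-1],[0,0,-142,0,-1],[0,0,-142,0,-1]]]'|head -2; python3 -m crank '[[[-8,-2,0,0,-1],[-25,-8,0,0,-1],[-50,-16,0,1,-1],[-85,-27,0,2,-1],[-125,-39,0,3,-1],[-165,-52,0,4,-1],[-205,-64,0,5,-1],[-245,-77,0,6,-1],[-285,-89,0,7,-1],[-325,-102,0,8,-1],[-365,-114,0,9,-1],[-405,-127,0,10,-1],[-445,-139,0,11,-1],[-485,-152,0,11.7,-1],[-520,-163,0,11.7,-1],[-550,-172,0,11.7,-1],[-575,-180,0,11.7,-1],[-592,-185,0,11.7,-1],[-603,-189,0,11.7,-1],[-608,-190,0,11.7,-1]]]'; python3 -m crank '[[[0,0,0,0,-1],[0,0,0,0,-1]]]'; python3 -c "
from h import *
s=r.read_state();print(s['ee_pos'],R.from_quat(s['eef_rot']).as_matrix().round(3).tolist())"
```

```text
time: 37.0
ee_pos: [0.4841, 0.3232, 0.3001]
time: 39.0
ee_pos: [0.4537, -0.3138, 0.2995]
eef_rot: [0.689, 0.725, -0.0, -0.0]
ft_force: [0.9, 0.0, -1.5]
width: 0.0235
grip_force: 50.0
time: 39.2
ee_pos: [0.4546, -0.312, 0.3001]
eef_rot: [0.688, 0.726, 0.0, -0.0]
ft_force: [-1.1, 0.7, -1.9]
width: 0.0234
grip_force: 50.0
[ 0.45458008 -0.31198939  0.30010948] [[-0.053, 0.999, 0.0], [0.999, 0.053, 0.0], [0.0, 0.0, -1.0]]
```

```bash
python3 -m crank '[[[-2,0,15,0,-1],[-2,0,40,0,-1],[-2,0,70,0,-1],[-2,0,95,0,-1],[-2,0,112,0,-1],[-2,0,118,0,-1],[-2,0,118,0,-1],[-2,10,118,0,-1],[-2,25,118,0,-1],[-2,40,118,0,-1],[-2,55,118,0,-1],[-2,68,118,0,-1],[-2,76,118,0,-1],[-2,79,118,0,-1],[-2,79,118,0,-1],[-2,79,118,0,-1]]]'; python3 -m crank '[[[0,0,3,0,-1],[0,0,7,0,-1],[0,0,12,0,-1],[0,0,16,0,-1],[0,0,19,0,-1],[0,0,20.5,0,-1],[0,0,20.5,0,-1],[0,0,20.5,0,-1]]]'
```

```text
time: 40.8
ee_pos: [0.5327, -0.3113, 0.1821]
eef_rot: [0.689, 0.725, -0.0, 0.0]
ft_force: [0.6, -0.0, -1.6]
width: 0.0236
grip_force: 50.0
time: 41.6
ee_pos: [0.5332, -0.3111, 0.1617]
eef_rot: [0.689, 0.725, 0.0, 0.0]
ft_force: [0.2, 0.0, -1.2]
width: 0.0238
grip_force: 50.0
```

```bash
python3 -m crank '[[[0,0,1,0,-1],[0,0,2,0,-1],[0,0,2.7,0,-1],[0,0,2.7,0,-1]]]'|egrep "ee|ft"
```

```text
ee_pos: [0.5331, -0.3111, 0.1588]
eef_rot: [0.689, 0.725, -0.0, 0.0]
ft_force: [-0.1, 0.6, -0.9]
```

```bash
python3 -m crank '[[[0,0,0.6,0,-1],[0,0,0.6,0,-1]]]'|egrep "ee|ft";  python3 -m crank '[[[0,0,0,0,-0.6],[0,0,0,0,-0.3],[0,0,0,0,0],[0,0,0,0,0.2],[0,0,0,0,0.2],[0,0,0,0,0.2],[0,0,0,0,0.2],[0,0,0,0,0.2]]]'|egrep "ee|ft|wid"
```

```text
ee_pos: [0.5332, -0.3111, 0.1587]
eef_rot: [0.689, 0.725, 0.0, 0.0]
ft_force: [-1.3, 1.9, 3.1]
ee_pos: [0.5332, -0.3111, 0.1582]
eef_rot: [0.689, 0.725, -0.0, 0.0]
ft_force: [0.1, -0.2, -0.5]
width: 0.0521
```

```bash
python3 -m crank '[[[0,0,-10,0,0.2],[0,0,-30,0,0.2],[0,0,-60,0,0.2],[0,0,-95,0,0.2],[0,0,-130,0,0.2],[-40,-40,-150,0,0.2],[-80,-80,-160,0,0.2],[-120,-120,-160,0,0.2],[-140,-140,-160,0,0.2],[-140,-140,-160,0,0.2],[-140,-140,-160,0,0.2],[-140,-140,-160,0,0.2],[-140,-140,-160,0,0.2]]]'
python3 - <<'E'
from h import *
for c,f,boxes in(("scene","s0",{"rack":(120,208,205,312),"pot":(225,200,325,262),"timer":(160,188,184,212),"tray":(305,210,402,285)}),("side","d0",{"handle":(255,104,270,132),"hook":(250,128,272,145),"shaker":(290,240,315,270)})):
    J=r.camera(c)["image"][:,:,::-1];I=cv2.imread(f"pics/{f}.png")
    for n,(a,b,cc,d) in boxes.items():
        m=cv2.matchTemplate(np.ascontiguousarray(J[b-5:d+5,a-5:cc+5]),np.ascontiguousarray(I[b:d,a:cc]),5);print(c,n,cv2.minMaxLoc(m)[1::2], "ideal (5,5)")
    if c=="scene":sc=J
# lid circle on trivet via difference to q0
for c,f in(("scene","s0"),("side","d0")):
    J=r.camera(c)["image"].astype(np.float32);I=np.load(f"pics/q0_{c}.npy");p=np.array([.5145,.3894,.075]);u,v=proj(f,p).round().astype(int)
    m=cv2.matchTemplate(J[v-15:v+16,u-15:u+16],I[v-9:v+10,u-9:u+10],5);print(c,"dial",cv2.minMaxLoc(m)[1::2],"ideal (6,6)")
E
```

```text
time: 44.3
ee_pos: [0.402, -0.4568, 0.3186]
eef_rot: [0.688, 0.726, 0.0, 0.0]
ft_force: [0.7, 0.4, 0.3]
width: 0.052
grip_force: 0.0
scene rack (0.99299156665802, (5, 5)) ideal (5,5)
scene pot (0.8469751477241516, (5, 5)) ideal (5,5)
scene timer (0.9977383017539978, (5, 5)) ideal (5,5)
scene tray (0.9975061416625977, (5, 5)) ideal (5,5)
side handle (0.9902090430259705, (5, 5)) ideal (5,5)
side hook (0.9860073328018188, (5, 5)) ideal (5,5)
side shaker (0.9983150959014893, (5, 5)) ideal (5,5)
scene dial (0.9644331336021423, (6, 6)) ideal (6,6)
side dial (0.9996569752693176, (6, 6)) ideal (6,6)
```

Everything is in place and undisturbed: the lifter hangs as it started, and the lid is at rest on the trivet.

```bash
python3 -c "
from bench import r
print(r.close_job())"
```

```text
the job is handed in; nothing more can be done
None
```

The lid was felt to balance about 25 mm along the loop, lifted about 1–1.5° off level, and set within about 2 mm of the trivet's middle; the lifter is back in its rack, pot and bystanders unmoved in the camera check, and the job is handed in at about 44 s.

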